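# Fit the chopping blade onto the food processor's keyed spindle

### The job

Fit the chopping blade in the food processor: lift it by its hub, lower it gently over the drive spindle inside the bowl, and turn it under a light press until its keyways drop over the spindle's key and the hub sits fully home on the flange; then let go of it. Do not force or drop it onto the spindle, and leave everything else on the counter where it is.

Things in the scene. Friction and masses are not known exactly. Their poses are not given: they have to be found in the camera images.
- blade: Chopping blade, about 0.14 kg: upright off-white plastic hub 95 mm tall with two thin steel knives swept out of its lower half to 73 mm from the axis, half a turn apart, 11 to 22 and 39 to 47 mm above the foot. Starts standing on the counter, any heading, left or right of the processor, the slicing disc on the other side. Origin: centre of the foot, on the hub's axis; z is the axis, upward.
- grip (a point): Point on the hub's axis 80 mm above its foot, 15 mm below its top: where to hold it. The hub is round, ribbed and 34 mm across from 50 mm above the foot to the top; the fingers may come at any heading.
- keyways (a point): Point on the hub's axis 16 mm above its foot, at the upper end of the four keyways: slots 7.2 mm wide that cut the hub's foot (28 mm square outside) along its +x, -x, +y and -y, open below and outside, so the blade fits the key every quarter turn. A bore 13 mm wide, open at the foot and 76 mm deep, runs up the axis.
- processor: Food processor, fixed to the counter: off-white motor base 200 x 215 mm, dial and two buttons in front, a clear bowl with no cover on top. Origin: centre of the underside, at counter height; z up, the front looks along -x. Bowl and spindle stand on its z axis. The bowl's handle reaches 140 mm from the axis, 103 to 199 mm high, towards the front right (126 degrees clockwise from +x).
- bowl_rim (a point): Centre of the bowl's mouth at rim height, 203 mm above the counter. The bowl is 164 mm wide inside, 183 mm outside at the rim; its floor lies 109 mm below the rim.
- seat (a point): Point on the spindle's axis on the rubber-faced flange (44 mm across, 104 mm above the counter) where the hub's foot rests when home. Fixed in the processor; its axes do not turn with the spindle. On it stands the key: a straight bar through the axis, 26 mm long, 5 mm thick, 12.5 mm high, round-topped. A hub threaded with its keyways off the key stops with its foot 12.5 mm above this point.
- tip (a point): Top of the drive spindle, 70 mm above the seat, on its axis: a steel rod 10 mm thick, its last 12 mm tapered to 4 mm. The motor stopped anywhere: the key's heading differs each time and is not measured. It fits a keyway within about 5 degrees either way. The motor's drag (0.08 N m) holds the spindle under a light press of 3 to 7 N; pressed hard, it is dragged round with the hub.
- disc: Not needed, leave alone: the slicing disc, a round steel plate 152 mm across on a short off-white hub 36 mm across and 42 mm tall. Origin: centre of the hub's foot.
- spice_jar: Leave alone: amber jar 48 mm across, 95 mm tall, standing. Origin: centre of its underside.
- pickle_jar: Leave alone: green jar 62 mm across, 105 mm tall, standing. Origin: centre of its underside.
- tumbler: Leave alone: clear plastic tumbler 62 mm across, 110 mm tall, standing. Origin: centre of its underside.
- katori: Leave alone: small steel bowl 90 mm across, 40 mm tall. Origin: centre of its underside.
- spatula: Leave alone: spatula 250 mm long, 20 mm high, lying between robot and processor, blade 65 mm wide. Origin: middle of its length, at counter height; lies along its x.

How it is judged:
On the way:
1. the blade's hub is threaded upright on the spindle, its foot between 6 and 62 mm above the flange (z of blade in the frame of seat between 0.006 and 0.062 m and horizontal distance between blade and seat below 0.008 m and angle between blade's own z axis and vertical below 0.15 rad), for 0.2 s.
At the end, for the whole second after the job is handed in: The blade is released and at rest, fully home: the hub's foot is within 3 mm of the height of the flange, within 4 mm of the spindle's axis, upright within about 3 degrees, which it can reach only with the key in its keyways (z of blade in the frame of seat between -0.003 and 0.003 m and horizontal distance between blade and seat below 0.004 m and angle between blade's own z axis and vertical below 0.06 rad and linear speed of blade below 0.02 m/s and angular speed of blade below 0.2 rad/s); the robot touches nothing.
It fails at once if the blade is pressed or knocked against the spindle or any other part of the processor with more than 25 N (contact force between blade and processor above 25 N).
It fails at once if the slicing disc, a jar, the tumbler, the steel bowl or the spatula is moved by more than 15 mm (distance of any of disc, spice_jar, pickle_jar, tumbler, katori, spatula from where it was at the start of the episode above 0.015 m).
It also fails if it takes over 58 s, if anything falls off the work surface, if the arm or the gripper's body presses on something with over 40 N, if the wrist force passes 120 N, or if a joint passes its speed limit or range.

### The arm

A 6-joint arm with a two-finger parallel gripper is mounted at the origin on the work surface. World frame = base frame: x ahead of the robot, y to its left, z up, the work surface at z = 0. Lengths are in m, angles in rad, forces in N, time in s.
With the tool pointing down it reaches from about 0.3 to 0.875 m from the base axis. Payload 6.4 kg.
Tool frame: the origin (TCP) lies between the finger pads; the fingertips stand ctrl.tip_extent ahead of it and the grasp point (between the pads) is the TCP (ctrl.tip_extent is the distance from the TCP to the fingertips, in m); z points along the fingers, y is the line along which they close (so a half turn about z gives the same grasp; the last joint's range is limited). The gripper opens to 85 mm and grips with 20 to 120 N. Pads are 22 mm wide; open, the fingers measure 114 mm over their backs; the gripper's body (76 mm by 85 mm) begins 54 mm behind the grasp point. The pads swing forward as they close: fully open they stand 13 mm farther back than shut.
Start: joints at [-1.548, 0.181, 1.607, -0, 1.354, -0.206], TCP at [0.13, -0.56, 0.25] pointing down, gripper open.
Joint ranges: [-2.99, 2.99], [-0.89, 2.07], [0.3, 2.58], [-1.14, 4.28], [0, 2.63], [-3.12, 3.12]. Speed limits (rad/s): [2.57, 2.57, 3.01, 3.14, 3.14, 3.14].

### API

Orientations are given as a unit quaternion [w, x, y, z].
In Python, from bench import ctrl gives the robot as it stands.
- The arm moves only by the tool send_rows, never from a script. Its arguments are lists of equal length, an entry for each row: "dr": the turn, a rotation vector about the tool's x, y, z in units of 6 degrees (1.0 is 6 degrees), a list of three; "xyz": the shift along the tool's x, y, z in cm, a list of three; "jaw": the opening in per cent of the stroke, from 0 (shut) to 100 (fully open). In form: {"dr": [[wx, wy, wz], ...], "xyz": [[dx, dy, dz], ...], "jaw": [jaw, ...]}. A call has exactly 8 rows; each row is the pose to reach, as a shift and turn from the pose commanded when the call began, along the tool's axes at that moment; what a row does not reach only later rows make up. A row lasts 1/8 s, in which the tool goes at most 62.5 mm and 10.7 degrees, less where a joint would pass 70% of its speed; a pose out of reach is approached as far as the arm can. A call with a gripper value outside its range is refused whole. The fingers move at their own pace and stop on an object; the grip force is fixed at half the most. Time passes only in rows, so rows that repeat a pose let the fingers close, or fill a call up. It gives the time, the measured TCP pose, the force, the opening and the grip force at its end, in the units of the state.
- ctrl.get_obs(): the state, without advancing time (a new reading comes with each control period).
- ctrl.camera(name): name is "scene" or "top" or "wrist"; returns the picture (400x640x3 uint8, red, green, blue); there is no depth.
- ctrl.calibration(name): a dict with "camera_matrix" (3x3 intrinsics, pixels), "world_from_camera" (4x4, takes a point from camera to world coordinates). Camera axes: x right, y up, looking along -z (the intrinsics and any distortion apply to the point x, -y, -z); pixel columns grow to the right and rows downward; lengths in m; the calibration is good to about 2 mm. A picture is of the moment at which its call begins: read the wrist's pose just before it. calibration takes no time and is no camera call; for the wrist camera it gives the pose at the moment of the call.
- ctrl.hand_in(): hands the job in; it is judged then, once.
The state is a dict: "time_s": time; "q": joint angles; "dq": joint speeds; "joint_efforts": joint torques, N m; "eef_pos": TCP position; "eef_rot": TCP orientation; "wrist_force": force on the tool from outside, world axes, zero at the start; "torque": the same for the moment, N m; "opening": opening from 0.0 (shut) to 1.0 (fully open); "grasp_force": force on a finger pad.
Only numpy, scipy, OpenCV 4.12 (cv2) and the standard library are available. Lean on these libraries where they do the work, as an engineer would, in place of code of your own. Each camera call takes 0.05 s, during which the arm holds its last target. There are 200 camera calls.

## Working session

There is one attempt and no reset: what is moved stays moved. The work goes in short steps, Python scripts to look and compute and a tool call to move; the robot and the scene stay as the last step left them, time stands still between calls to the robot, and variables do not carry over. Pictures are saved under pics/ and viewed, at most 10 in all, crops included, and the job is handed in when it is done.

Besides the shell and the picture viewer there is one more tool, called after ">>>" as name(argument=value, ...) on one line, values as JSON. send_rows: Moves the arm, as the interface text tells. Its arguments: {"type":"object","properties":{"dr":{"type":"array","items":{"type":"array","items":{"type":"number"}}},"xyz":{"type":"array","items":{"type":"array","items":{"type":"number"}}},"jaw":{"type":"array","items":{"type":"number"}}},"required":["dr","xyz","jaw"]}

```bash
ls; mkdir -p pics
python3 - <<'E'
from bench import ctrl
import cv2
o=ctrl.get_obs();print({k:o[k] for k in('time_s','eef_pos','eef_rot','wrist_force','opening')},ctrl.tip_extent)
for n in('scene','top'):
    cv2.imwrite(f'pics/{n}0.png',ctrl.camera(n)[:,:,::-1]);c=ctrl.calibration(n);print(n,c)
E
```

```text
pics
{'time_s': 0.0, 'eef_pos': array([ 0.13043466, -0.55948989,  0.2493827 ]), 'eef_rot': array([-8.59050046e-04,  9.93462406e-01,  1.14156484e-01,  8.98949948e-05]), 'wrist_force': array([-0.96031449,  0.08177087,  0.4612002 ]), 'opening': 0.9973772288176463} 0.019
scene {'camera_matrix': array([[406.81141616,   0.        , 314.52805689],
       [  0.        , 406.81141616, 196.16398484],
       [  0.        ,   0.        ,   1.        ]]), 'world_from_camera': array([[ 0.07862629, -0.59051082,  0.80319044,  1.37459781],
       [ 0.99662464,  0.06563871, -0.04930404, -0.04711567],
       [-0.02360582,  0.80435597,  0.59367856,  0.72540047],
       [ 0.        ,  0.        ,  0.        ,  1.        ]])}
top {'camera_matrix': array([[452.86663734,   0.        , 316.22491933],
       [  0.        , 452.86663734, 198.8163222 ],
       [  0.        ,   0.        ,   1.        ]]), 'world_from_camera': array([[-7.92008726e-04,  9.93793328e-01, -1.11239355e-01,
         4.46876872e-01],
       [-9.99998668e-01, -6.28342762e-04,  1.50634482e-03,
        -6.26704732e-04],
       [ 1.42709899e-03,  1.11240399e-01,  9.93792502e-01,
         1.28608592e+00],
       [ 0.00000000e+00,  0.00000000e+00,  0.00000000e+00,
         1.00000000e+00]])}
```

View pics/top0.png

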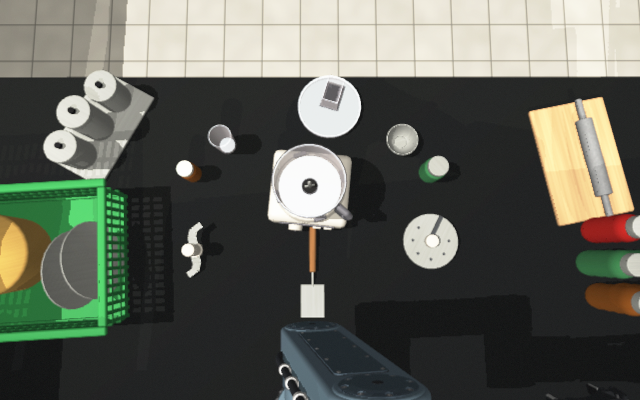

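View pics/scene0.png

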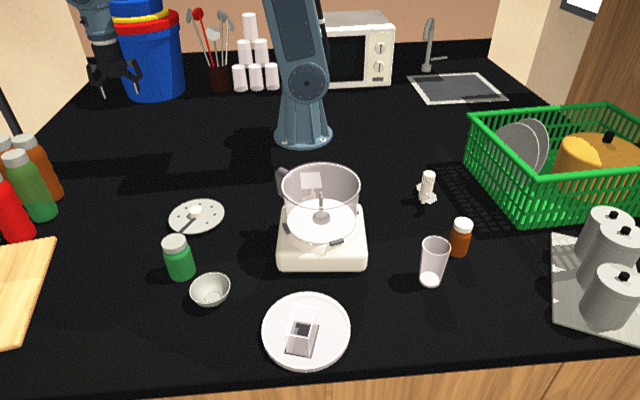

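The top view shows the blade hub at about (188,250) to the left, the spindle near (310,185) and the disc at (431,241) to the right. I'll enlarge the blade and the bowl.

```bash
cat > h.py <<'E'
import numpy as np, cv2
from bench import ctrl
from scipy.spatial.transform import Rotation as R
def ray(c,u,v,z):
    K=c['camera_matrix'];T=c['world_from_camera']
    d=T[:3,:3]@np.array([(u-K[0,2])/K[0,0],-(v-K[1,2])/K[1,1],-1]);p=T[:3,3]
    return (p+d*(z-p[2])/d[2])
def proj(c,P):
    K=c['camera_matrix'];T=c['world_from_camera']
    p=(np.asarray(P)-T[:3,3])@T[:3,:3]
    return np.array([K[0,2]+K[0,0]*p[0]/-p[2],K[1,2]+K[1,1]*p[1]/p[2]])
def rot(o): return R.from_quat(np.roll(o['eef_rot'],-1))
E
python3 - <<'E'
from h import *
i=cv2.imread('pics/top0.png')
a=cv2.resize(i[215:285,150:230],None,fx=5,fy=5,interpolation=cv2.INTER_CUBIC)
b=cv2.resize(i[140:230,265:355],None,fx=4,fy=4,interpolation=cv2.INTER_CUBIC)[:350]
cv2.imwrite('pics/c1.png',np.hstack([a,b]))
c=ctrl.calibration('top')
print(ray(c,188,250,.095),ray(c,310,185,.174),ray(c,310,183,.203))
E
```

```text
[0.44586365 0.33265199 0.095     ] [0.6058374  0.01309452 0.174     ] [0.60657092 0.01274031 0.203     ]
```

View pics/c1.png

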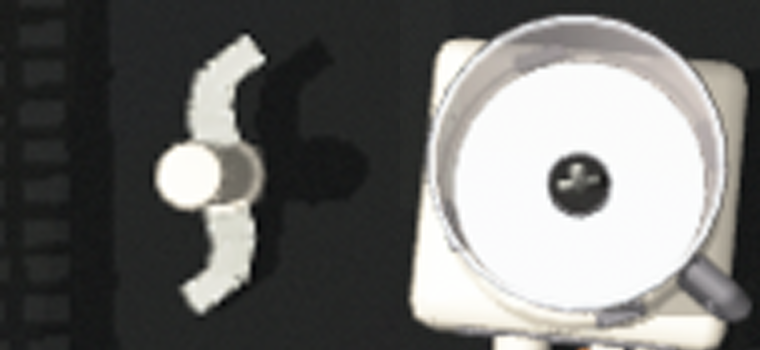

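```bash
cat >> h.py <<'E'
def plan(*W):
    "tool-frame cm of world waypoints, from the measured pose"
    o=ctrl.get_obs();r=rot(o)
    for w in W: print(w,'->',np.round(r.inv().apply(np.array(w)-o['eef_pos'])*100,1))
    yaw=np.degrees(np.arctan2(*r.as_matrix()[[1,0],0]))
    print('yaw',yaw.round(1),'dr for yaw90',((yaw-90)/6).round(2),'tilt',r.as_matrix()[:,2].round(3),'q',o['q'].round(2),'t',o['time_s'])
E
python3 -c "
from h import *
plan([.2,-.45,.3],[.35,-.2,.3],[.42,.1,.3],[.44,.30,.28])
c=ctrl.calibration('top');print(ray(c,187.6,250.2,.095),ray(c,309.4,185.9,.104))
w=ctrl.calibration('wrist');o=ctrl.get_obs();T=w['world_from_camera'];print(w['camera_matrix'][0],rot(o).inv().apply(T[:3,3]-o['eef_pos']),rot(o).as_matrix().T@T[:3,:3])
"
```

```text
[0.2, -0.45, 0.3] -> [ 9.3 -9.1 -5. ]
[0.35, -0.2, 0.3] -> [ 29.5 -30.   -5. ]
[0.42, 0.1, 0.3] -> [ 43.2 -57.7  -4.9]
[0.44, 0.3, 0.28] -> [ 49.6 -76.7  -2.9]
yaw 13.1 dr for yaw90 -12.82 tilt [-0.     0.002 -1.   ] q [-1.55  0.18  1.61 -0.    1.35 -0.21] t 0.1
[0.44534531 0.33368055 0.095     ] [0.61344967 0.01553734 0.104     ]
[329.38196083   0.         321.19215779] [ 0.06698781 -0.00085569 -0.12251905] [[-4.59157005e-04  9.63376804e-01  2.68150933e-01]
 [ 9.99999320e-01  7.29757190e-04 -9.09467119e-04]
 [-1.07184460e-03  2.68150333e-01 -9.63376484e-01]]
```

>>> send_rows(dr=[[0,0,-1.2],[0,0,-2.4],[0,0,-3.6],[0,0,-5],[0,0,-6.4],[0,0,-7.8],[0,0,-9.2],[0,0,-10.6]], xyz=[[4,-4,-2],[8,-8,-4],[12.5,-12,-5],[17,-16.5,-5],[21,-21,-5],[25,-25.5,-5],[29.5,-30,-5],[32,-35,-5]], jaw=[100,100,100,100,100,100,100,100])

```text
time_s: 1.1
eef_pos: [0.3634, -0.1446, 0.3002]
eef_rot: [0.0, 0.783, 0.623, 0.0]
wrist_force: [1.6, 0.1, 1.1]
opening: 0.997
grasp_force: 0.0
```

```bash
python3 -c "
from h import *
plan([.42,.1,.3],[.445,.25,.3],[.445,.334,.28])"
```

```text
[0.42, 0.1, 0.3] -> [25.1  0.   0. ]
[0.445, 0.25, 0.3] -> [40.3 -0.9  0. ]
[0.445, 0.334, 0.28] -> [48.5 -2.8  2. ]
yaw 77.0 dr for yaw90 -2.17 tilt [ 0.  0. -1.] q [-0.68 -0.31  1.97  0.    1.48 -0.46] t 1.1
```

>>> send_rows(dr=[[0,0,-0.4],[0,0,-0.8],[0,0,-1.2],[0,0,-1.6],[0,0,-2],[0,0,-2.2],[0,0,-2.2],[0,0,-2.2]], xyz=[[6,0,0],[12,0,0],[18.2,0,0],[24.4,0,0],[30.6,-0.5,0.5],[36.8,-1,1],[43,-2,2],[48.5,-2.8,2]], jaw=[100,100,100,100,100,100,100,100])

```text
time_s: 2.1
eef_pos: [0.4461, 0.3339, 0.2789]
eef_rot: [-0.0, 0.707, 0.707, -0.001]
wrist_force: [1.2, -0.4, -0.0]
opening: 1.0
grasp_force: 0.0
```

```bash
python3 -c "
from h import *
cv2.imwrite('pics/w1.png',ctrl.camera('wrist')[:,:,::-1])
c=ctrl.calibration('wrist');np.savez('pics/w1',**c);print(proj(c,[.445,.334,.095]));plan([.445,.334,.08])"
```

```text
[321.70998327 186.97368817]
[0.445, 0.334, 0.08] -> [-0.6 -0.  19.9]
yaw 90.1 dr for yaw90 0.02 tilt [-0.002  0.004 -1.   ] q [0.44 0.12 1.61 0.   1.4  0.43] t 2.15
```

View pics/w1.png

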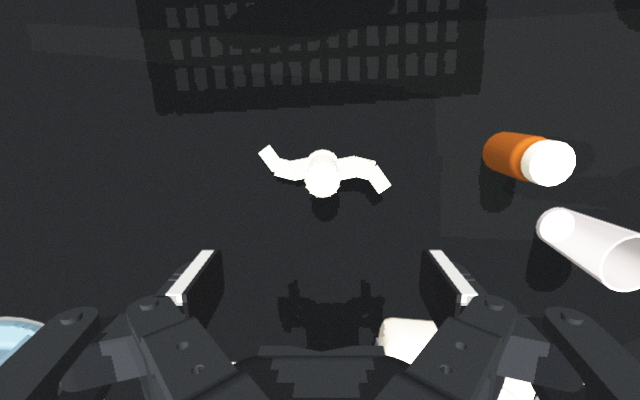

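The hub top's ellipse is centred at about (323,182), between the knives, which end at (265,150) and (385,188).

Run:
```python
from h import *
c=dict(np.load('pics/w1.npz'));g=cv2.imread('pics/w1.png',0)
m=(g>170).astype(np.uint8);n,l,s,_=cv2.connectedComponentsWithStats(m)
k=l[175,323];ys,xs=np.where(l==k)
for v in range(148,202,4): x=xs[ys==v];print(v,x.min() if len(x) else 0,x.max() if len(x) else 0)
for v in (180,182,183): print(ray(c,323,v,.095))
# ellipse of predicted top rim
P=np.array([proj(c,[ray(c,323,182,.095)[0]+.017*np.cos(a),ray(c,323,182,.095)[1]+.017*np.sin(a),.095]) for a in np.linspace(0,6.28,60)])
print(P.min(0),P.max(0)); plan([.445,.334,.08])
```

```text
148 264 272
152 259 331
156 260 356
160 263 373
164 266 375
168 269 379
172 274 382
176 277 385
180 293 388
184 306 390
188 307 387
192 310 381
196 316 330
200 0 0
[0.44621626 0.34082101 0.095     ]
[0.44622149 0.33887337 0.095     ]
[0.4462241  0.33789713 0.095     ]
[305.17897449 164.32254091] [340.83795789 199.17283896]
[0.445, 0.334, 0.08] -> [-0.6 -0.  19.9]
yaw 90.1 dr for yaw90 0.02 tilt [-0.002  0.004 -1.   ] q [0.44 0.12 1.61 0.   1.4  0.43] t 2.15
```

>>> send_rows(dr=[[0,0,0],[0,0,0],[0,0,0],[0,0,0],[0,0,0],[0,0,0],[0,0,0],[0,0,0]], xyz=[[-0.6,0,4],[-0.6,0,9],[-0.6,0,13],[-0.6,0,16],[-0.6,0,18],[-0.6,0,18.5],[-0.6,0,18.5],[-0.6,0,18.5]], jaw=[100,100,100,80,80,80,80,80])

```text
time_s: 3.15
eef_pos: [0.4477, 0.3262, 0.0965]
eef_rot: [0.0, 0.708, 0.707, 0.001]
wrist_force: [0.7, -0.4, 0.8]
opening: 0.801
grasp_force: 0.0
```

```bash
python3 -c "
from h import *
plan([.446,.334,.08])"
```

```text
[0.446, 0.334, 0.08] -> [ 0.8 -0.2  1.6]
yaw 89.9 dr for yaw90 -0.01 tilt [ 0.002  0.001 -1.   ] q [0.42 0.32 1.77 0.   1.04 0.42] t 3.15
```

>>> send_rows(dr=[[0,0,0],[0,0,0],[0,0,0],[0,0,0],[0,0,0],[0,0,0],[0,0,0],[0,0,0]], xyz=[[0.5,-0.1,0.5],[0.8,-0.2,1.2],[0.8,-0.2,1.6],[0.8,-0.2,1.6],[0.8,-0.2,1.6],[0.8,-0.2,1.6],[0.8,-0.2,1.6],[0.8,-0.2,1.6]], jaw=[80,80,80,60,45,30,20,20])

```text
time_s: 4.15
eef_pos: [0.4453, 0.3339, 0.0796]
eef_rot: [0.0, 0.708, 0.707, 0.0]
wrist_force: [1.8, -0.8, 1.8]
opening: 0.383
grasp_force: 59.5
```

>>> send_rows(dr=[[0,0,0],[0,0,0],[0,0,0],[0,0,0],[0,0,0],[0,0,0],[0,0,0],[0,0,0]], xyz=[[0,0,0],[0,0,0],[0,0,0],[0,0,-0.3],[0,0,-1],[0,0,-2],[0,0,-3],[0,0,-3]], jaw=[0,0,0,0,0,0,0,0])

```text
time_s: 5.15
eef_pos: [0.4458, 0.3343, 0.1107]
eef_rot: [0.0, 0.708, 0.707, 0.001]
wrist_force: [-0.1, -0.5, -1.8]
opening: 0.376
grasp_force: 59.5
```

```bash
python3 -c "
from h import *
o=ctrl.get_obs();print(o['wrist_force'],o['grasp_force'])
plan([.446,.334,.36],[.612,.015,.36])
cv2.imwrite('pics/w2.png',ctrl.camera('wrist')[100:400,120:520,::-1])"
```

```text
[-0.09049555 -0.46427785 -1.81732886] 59.50926776044071
[0.446, 0.334, 0.36] -> [ -0.    0.1 -24.9]
[0.612, 0.015, 0.36] -> [-31.9  16.7 -24.9]
yaw 89.9 dr for yaw90 -0.01 tilt [ 0.002  0.001 -1.   ] q [0.43 0.31 1.76 0.   1.07 0.43] t 5.15
```

View pics/w2.png

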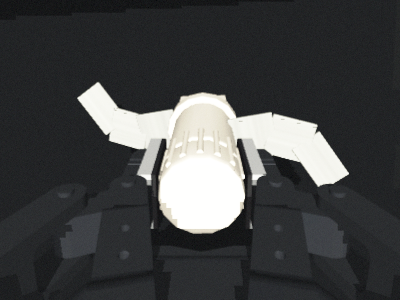

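The hub is held centred between the pads, with its top at full-image (323,292) and both knives free. Next I lift it and look at the spindle from the far (-y) side.

>>> send_rows(dr=[[0,0,0],[0,0,0],[0,0,0],[0,0,0],[0,0,0],[0,0,0],[0,0,0],[0,0,0]], xyz=[[0,0,-3],[0,0,-8],[0,0,-13],[0,0,-18],[-3,1,-22],[-7,3,-25],[-11.5,5,-25],[-16,7,-25]], jaw=[0,0,0,0,0,0,0,0])

```text
time_s: 6.2
eef_pos: [0.5151, 0.1725, 0.3595]
eef_rot: [0.0, 0.707, 0.707, 0.0]
wrist_force: [0.1, 0.3, -2.7]
opening: 0.382
grasp_force: 59.7
```

>>> send_rows(dr=[[0,0,0],[0,0,0],[0,0,0],[0,0,0],[0,0,0],[0,0,0],[0,0,0],[0,0,0]], xyz=[[-5,2,0],[-10,4,0],[-15,6,0],[-20,8,0],[-24,9.5,0],[-26,9.5,0],[-26.4,9.5,0],[-26.4,9.5,0]], jaw=[0,0,0,0,0,0,0,0])

```text
time_s: 7.2
eef_pos: [0.609, -0.0894, 0.3593]
eef_rot: [-0.0, 0.707, 0.707, 0.0]
wrist_force: [0.2, -0.9, -1.5]
opening: 0.383
grasp_force: 59.8
```

```bash
python3 -c "
from h import *
plan([.612,.015,.36])
ctrl.camera('top');o=ctrl.get_obs();c=ctrl.calibration('wrist');i=ctrl.camera('wrist')[:,:,::-1];np.savez('pics/w3',**c);print(o['eef_pos'],ctrl.get_obs()['eef_pos'],o['wrist_force'])
cv2.imwrite('pics/w3.png',i)
print(proj(c,[.612,.015,.174]),proj(c,[.612,.015,.104]))
t=ctrl.calibration('top');print('rim',ray(t,309.1,180.9,.203))
r=rot(o);print('held hub top seen', r.inv().apply(ray(c,323,292,o['eef_pos'][2]+.015)-o['eef_pos'])*1000)
cv2.imwrite('pics/w3c.png',cv2.resize(i[0:200,220:420],None,fx=3,fy=3,interpolation=cv2.INTER_CUBIC))
"
```

```text
[0.612, 0.015, 0.36] -> [10.4  0.3 -0.1]
yaw 89.9 dr for yaw90 -0.01 tilt [-0.     0.001 -1.   ] q [-0.34  0.21  1.36  0.    1.58 -0.34] t 7.2
[ 0.60905159 -0.08898556  0.35950475] [ 0.60910904 -0.08889091  0.35958199] [ 0.35384589 -0.18469161 -1.87742016]
[325.64477744  63.96183503] [324.76164805  72.0046028 ]
rim [0.61170008 0.01491953 0.203     ]
held hub top seen [  2.60549475  -0.45698261 -14.99879444]
```

View pics/w3c.png

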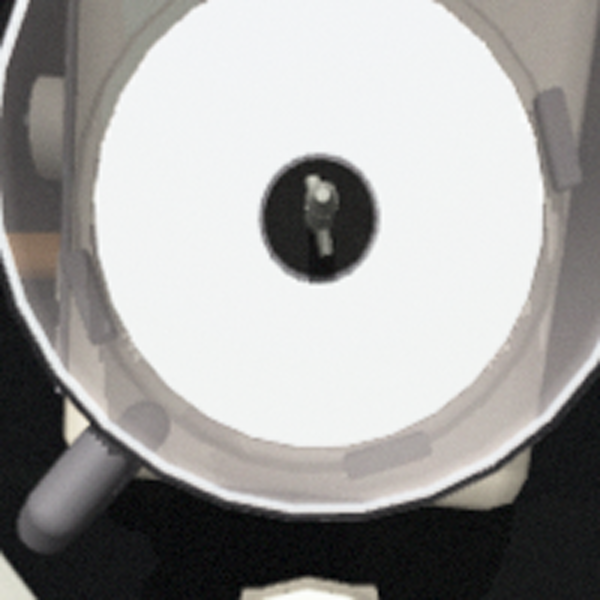

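```bash
python3 -c "
from h import *
c=dict(np.load('pics/w3.npz'));f=lambda x,y:((x+.5)/3-.5+220,(y+.5)/3-.5)
print('flange',ray(c,*f(319.5,217),.104),'tip',ray(c,*f(324,193),.174))
a,b=ray(c,*f(313,180),.1145),ray(c,*f(325,252),.1145);print('key',a,b,np.linalg.norm(a-b),np.degrees(np.arctan2(*(b-a)[1::-1])))
plan([.6135,.0135,.36])
"
```

```text
flange [0.61351246 0.01500355 0.104     ] tip [0.6137628  0.01496773 0.174     ]
key [0.61107134 0.02601188 0.1145    ] [0.61533103 0.00246041 0.1145    ] 0.023933590723879444 -79.7479019367135
[0.6135, 0.0135, 0.36] -> [10.2  0.4 -0. ]
yaw 90.0 dr for yaw90 -0.0 tilt [ 0.  0. -1.] q [-0.34  0.2   1.36  0.    1.58 -0.34] t 7.3
```

>>> send_rows(dr=[[0,0,0],[0,0,0],[0,0,0],[0,0,0],[0,0,0],[0,0,0],[0,0,0],[0,0,0]], xyz=[[4,0.2,0],[8,0.4,0],[10.2,0.4,2],[10.2,0.4,5],[10.2,0.4,8],[10.2,0.4,9],[10.2,0.4,9.2],[10.2,0.4,9.2]], jaw=[0,0,0,0,0,0,0,0])

```text
time_s: 8.3
eef_pos: [0.6141, 0.0117, 0.2687]
eef_rot: [0.001, 0.708, 0.707, 0.001]
wrist_force: [1.0, -0.4, -1.3]
opening: 0.384
grasp_force: 59.8
```

```bash
python3 -c "
from h import *
c=ctrl.calibration('scene');t=ctrl.calibration('top')
i=ctrl.camera('scene')[:,:,::-1];j=ctrl.camera('wrist')[:,:,::-1];o=ctrl.get_obs();print(o['wrist_force'])
plan([.6135,.0135,.23])
a=cv2.resize(i[130:230,270:370],None,fx=4,fy=4,interpolation=cv2.INTER_CUBIC)
cv2.imwrite('pics/s4.png',np.hstack([a,j[:,130:530]]))
e=o['eef_pos'];print('scene px tip',(proj(c,[.6136,.015,.174])-[270,130])*4,'foot',(proj(c,e-[0,0,.08])-[270,130])*4)
"
```

```text
[-0.2117221   0.95633381 -1.23097425]
[0.6135, 0.0135, 0.23] -> [ 0.2 -0.1  3.9]
yaw 89.9 dr for yaw90 -0.02 tilt [ 0.002 -0.    -1.   ] q [-0.17  0.25  1.49  0.    1.4  -0.17] t 8.4
scene px tip [204.18537173 247.49190044] foot [197.82666788 227.44832234]
```

View pics/s4.png

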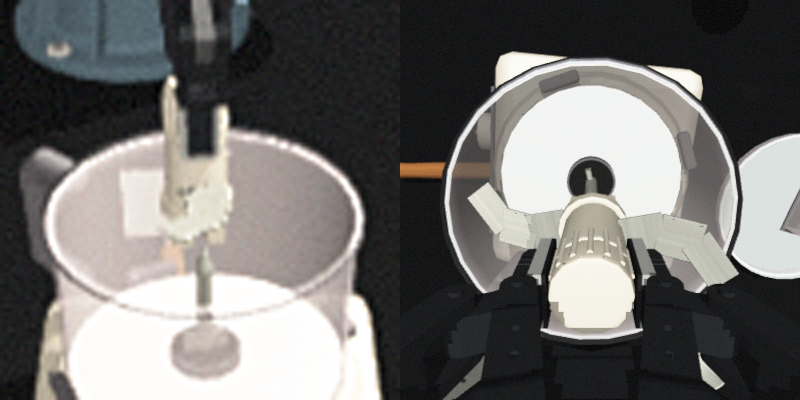

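>>> send_rows(dr=[[0,0,0],[0,0,0],[0,0,0],[0,0,0],[0,0,0],[0,0,0],[0,0,0],[0,0,0]], xyz=[[0.1,0,0],[0.2,0,0.4],[0.25,0,0.8],[0.25,0,1.2],[0.25,0,1.5],[0.25,0,1.8],[0.25,0,2],[0.25,0,2]], jaw=[0,0,0,0,0,0,0,0])

```text
time_s: 9.4
eef_pos: [0.6134, 0.0141, 0.2471]
eef_rot: [-0.0, 0.708, 0.707, -0.0]
wrist_force: [-0.4, 0.5, -1.4]
opening: 0.381
grasp_force: 59.8
```

```bash
python3 -c "
from h import *
i=ctrl.camera('scene')[:,:,::-1]
o=ctrl.get_obs();print(o['wrist_force'],o['torque'])
plan([.6135,.014,.2])
cv2.imwrite('pics/s5.png',cv2.resize(i[130:230,270:370],None,fx=4,fy=4,interpolation=cv2.INTER_CUBIC))
"
```

```text
[ 0.14115572  0.91809456 -1.99781526] [-0.016569    0.04937237  0.02701606]
[0.6135, 0.014, 0.2] -> [-0.   0.   4.7]
yaw 89.9 dr for yaw90 -0.02 tilt [-0.  0. -1.] q [-0.17  0.27  1.51 -0.    1.37 -0.17] t 9.45
```

View pics/s5.png

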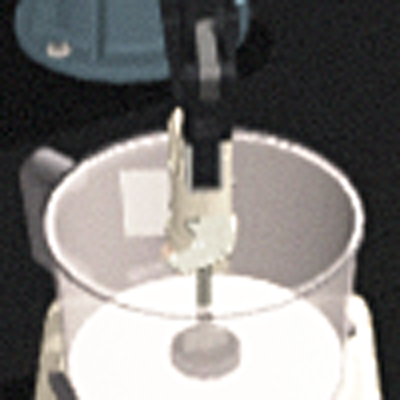

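The tip is inside the bore and no side force shows, so I continue down.

>>> send_rows(dr=[[0,0,0],[0,0,0],[0,0,0],[0,0,0],[0,0,0],[0,0,0],[0,0,0],[0,0,0]], xyz=[[0,0,0.4],[0,0,0.8],[0,0,1.2],[0,0,1.6],[0,0,2],[0,0,2.3],[0,0,2.5],[0,0,2.5]], jaw=[0,0,0,0,0,0,0,0])

```text
time_s: 10.45
eef_pos: [0.6134, 0.0141, 0.2221]
eef_rot: [-0.0, 0.708, 0.707, -0.0]
wrist_force: [0.3, 0.4, -2.3]
opening: 0.383
grasp_force: 59.8
```

>>> send_rows(dr=[[0,0,0],[0,0,0],[0,0,0],[0,0,0],[0,0,0],[0,0,0],[0,0,0],[0,0,0]], xyz=[[0,0,0.3],[0,0,0.6],[0,0,0.9],[0,0,1.2],[0,0,1.5],[0,0,1.8],[0,0,1.9],[0,0,1.9]], jaw=[0,0,0,0,0,0,0,0])

```text
time_s: 11.45
eef_pos: [0.6134, 0.0141, 0.2032]
eef_rot: [-0.0, 0.708, 0.707, -0.0]
wrist_force: [-0.5, 0.1, -0.6]
opening: 0.384
grasp_force: 59.8
```

>>> send_rows(dr=[[0,0,0],[0,0,0],[0,0,0],[0,0,0],[0,0,0],[0,0,0],[0,0,0],[0,0,0]], xyz=[[0,0,0.1],[0,0,0.2],[0,0,0.3],[0,0,0.4],[0,0,0.5],[0,0,0.6],[0,0,0.65],[0,0,0.65]], jaw=[0,0,0,0,0,0,0,0])

```text
time_s: 12.45
eef_pos: [0.6134, 0.0141, 0.1967]
eef_rot: [-0.0, 0.708, 0.707, -0.0]
wrist_force: [-0.6, 0.9, -1.0]
opening: 0.382
grasp_force: 59.8
```

>>> send_rows(dr=[[0,0,0],[0,0,0],[0,0,0],[0,0,0],[0,0,0],[0,0,0],[0,0,0],[0,0,0]], xyz=[[0,0,0.02],[0,0,0.04],[0,0,0.06],[0,0,0.08],[0,0,0.1],[0,0,0.1],[0,0,0.1],[0,0,0.1]], jaw=[0,0,0,0,0,0,0,0])

```text
time_s: 13.45
eef_pos: [0.6135, 0.0141, 0.1958]
eef_rot: [0.0, 0.708, 0.707, -0.0]
wrist_force: [-0.0, 0.3, -2.0]
opening: 0.375
grasp_force: 59.8
```

>>> send_rows(dr=[[0,0,0],[0,0,0],[0,0,0],[0,0,0],[0,0,0],[0,0,0],[0,0,0],[0,0,0]], xyz=[[0,0,0.02],[0,0,0.04],[0,0,0.06],[0,0,0.08],[0,0,0.1],[0,0,0.1],[0,0,0.1],[0,0,0.1]], jaw=[0,0,0,0,0,0,0,0])

```text
time_s: 14.45
eef_pos: [0.6135, 0.0141, 0.1948]
eef_rot: [0.0, 0.708, 0.707, 0.0]
wrist_force: [-0.2, -1.2, -1.8]
opening: 0.378
grasp_force: 59.8
```

>>> send_rows(dr=[[0,0,0],[0,0,0],[0,0,0],[0,0,0],[0,0,0],[0,0,0],[0,0,0],[0,0,0]], xyz=[[0,0,0.02],[0,0,0.04],[0,0,0.06],[0,0,0.08],[0,0,0.1],[0,0,0.12],[0,0,0.12],[0,0,0.12]], jaw=[0,0,0,0,0,0,0,0])

```text
time_s: 15.45
eef_pos: [0.6135, 0.0141, 0.1937]
eef_rot: [0.0, 0.708, 0.707, 0.0]
wrist_force: [-0.3, -0.7, 0.1]
opening: 0.381
grasp_force: 59.8
```

>>> send_rows(dr=[[0,0,0],[0,0,0],[0,0,0],[0,0,0],[0,0,0],[0,0,0],[0,0,0],[0,0,0]], xyz=[[0,0,0.02],[0,0,0.04],[0,0,0.06],[0,0,0.08],[0,0,0.08],[0,0,0.08],[0,0,0.08],[0,0,0.08]], jaw=[0,0,0,0,0,0,0,0])

```text
time_s: 16.45
eef_pos: [0.6134, 0.0141, 0.1927]
eef_rot: [-0.0, 0.708, 0.707, -0.0]
wrist_force: [-2.3, -0.2, 2.3]
opening: 0.38
grasp_force: 59.8
```

>>> send_rows(dr=[[0,0,-0.5],[0,0,-1],[0,0,-1.5],[0,0,-2],[0,0,-2.5],[0,0,-3],[0,0,-3.5],[0,0,-3.5]], xyz=[[0,0,0.02],[0,0,0.03],[0,0,0.03],[0,0,0.03],[0,0,0.03],[0,0,0.03],[0,0,0.03],[0,0,0.03]], jaw=[0,0,0,0,0,0,0,0])

```text
time_s: 17.45
eef_pos: [0.6131, 0.0141, 0.1918]
eef_rot: [-0.0, 0.567, 0.824, -0.0]
wrist_force: [-1.3, -0.7, -1.6]
opening: 0.382
grasp_force: 59.6
```

```bash
python3 -c "
from h import *
o=ctrl.get_obs();print(o['wrist_force'],o['torque'],o['eef_pos'])
plan([.6135,.014,.18])
"
```

```text
[-1.25060303 -0.65675156 -1.60997643] [-0.12401991  0.23627062 -0.06113381] [0.61309665 0.01412534 0.19177166]
[0.6135, 0.014, 0.18] -> [-0.   0.   1.2]
yaw 110.9 dr for yaw90 3.48 tilt [-0.001  0.    -1.   ] q [-0.17  0.32  1.56 -0.    1.26 -0.53] t 17.45
```

The press is gone and a key torque shows, so the keyways have likely engaged. I'll lower it.

>>> send_rows(dr=[[0,0,0],[0,0,0],[0,0,0],[0,0,0],[0,0,0],[0,0,0],[0,0,0],[0,0,0]], xyz=[[0,0,0.03],[0,0,0.06],[0,0,0.09],[0,0,0.12],[0,0,0.15],[0,0,0.18],[0,0,0.2],[0,0,0.2]], jaw=[0,0,0,0,0,0,0,0])

```text
time_s: 18.45
eef_pos: [0.6134, 0.014, 0.1905]
eef_rot: [-0.0, 0.567, 0.824, -0.0]
wrist_force: [-4.0, -1.4, 1.2]
opening: 0.384
grasp_force: 59.4
```

```bash
python3 -c "
from h import *
o=ctrl.get_obs();print(o['wrist_force'],o['torque'],o['eef_pos'])
"
```

```text
[-4.04061879 -1.35185673  1.22829865] [-0.30412676  0.86262054 -0.04590722] [0.61336124 0.01404192 0.19045516]
```

>>> send_rows(dr=[[0,0,-0.4],[0,0,-0.8],[0,0,-1.2],[0,0,-1.6],[0,0,-2],[0,0,-2],[0,0,-2],[0,0,-2]], xyz=[[0,0,0],[0,0,0],[0,0,0],[0,0,0],[0,0,0],[0,0,0],[0,0,0],[0,0,0]], jaw=[0,0,0,0,0,0,0,0])

```text
time_s: 19.45
eef_pos: [0.6134, 0.014, 0.1905]
eef_rot: [0.0, 0.478, 0.878, -0.0]
wrist_force: [-3.2, -2.2, 1.2]
opening: 0.385
grasp_force: 59.4
```

```bash
python3 -c "
from h import *
o=ctrl.get_obs();print(o['wrist_force'],o['torque'],o['eef_pos'])
i=ctrl.camera('scene')[:,:,::-1];j=ctrl.camera('wrist')[:,:,::-1]
cv2.imwrite('pics/s6.png',np.hstack([cv2.resize(i[130:230,270:370],None,fx=4,fy=4,interpolation=cv2.INTER_CUBIC),j[:,130:530]]))
"
```

```text
[-3.16429802 -2.23768467  1.20455749] [-0.55144672  0.84934313 -0.10673348] [0.61343905 0.01397009 0.19046353]
```

View pics/s6.png

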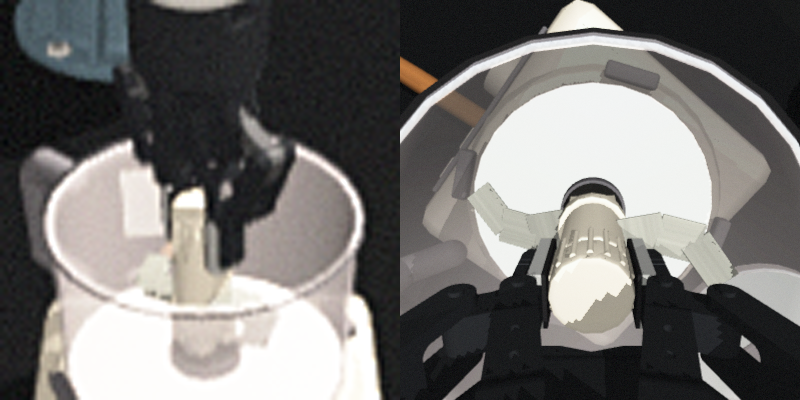

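The hub stands low on the flange and the side force turns with the tool, so the key is engaged but binding. I'll ease the turn back, shift along the force, and check.

>>> send_rows(dr=[[0,0,0.3],[0,0,0.6],[0,0,0.8],[0,0,0.8],[0,0,0.8],[0,0,0.8],[0,0,0.8],[0,0,0.8]], xyz=[[0,0,0],[0,0,0],[0,0,0],[0,-0.05,0],[0,-0.1,0],[0,-0.1,0],[0,-0.1,0],[0,-0.1,0]], jaw=[0,0,0,0,0,0,0,0])

```text
time_s: 20.55
eef_pos: [0.6126, 0.0136, 0.1905]
eef_rot: [0.0, 0.514, 0.858, 0.0]
wrist_force: [0.5, 0.5, -0.6]
opening: 0.378
grasp_force: 59.7
```

```bash
python3 -c "
from h import *
o=ctrl.get_obs();r=rot(o).inv();print('F tool',r.apply(o['wrist_force']),'M tool',r.apply(o['torque']),o['eef_pos'])
"
```

```text
F tool [0.24406656 0.6794066  0.62582657] M tool [0.02072212 0.04128087 0.02368934] [0.61264649 0.01359608 0.1905229 ]
```

Forces are relieved, so I press down gently.

>>> send_rows(dr=[[0,0,0],[0,0,0],[0,0,0],[0,0,0],[0,0,0],[0,0,0],[0,0,0],[0,0,0]], xyz=[[0,0,0.03],[0,0,0.06],[0,0,0.09],[0,0,0.12],[0,0,0.15],[0,0,0.2],[0,0,0.2],[0,0,0.2]], jaw=[0,0,0,0,0,0,0,0])

```text
time_s: 21.55
eef_pos: [0.6126, 0.0136, 0.1885]
eef_rot: [-0.0, 0.514, 0.858, -0.0]
wrist_force: [-0.3, 1.0, -1.5]
opening: 0.383
grasp_force: 59.7
```

```bash
python3 -c "
from h import *
o=ctrl.get_obs();r=rot(o).inv();print('F tool',r.apply(o['wrist_force']),'M tool',r.apply(o['torque']),o['eef_pos'])
"
```

```text
F tool [1.01395315 0.24020986 1.50439635] M tool [-0.01723518 -0.03866724 -0.01585249] [0.61260962 0.01356933 0.18848648]
```

>>> send_rows(dr=[[0,0,0],[0,0,0],[0,0,0],[0,0,0],[0,0,0],[0,0,0],[0,0,0],[0,0,0]], xyz=[[0,0,0.05],[0,0,0.1],[0,0,0.15],[0,0,0.2],[0,0,0.25],[0,0,0.3],[0,0,0.3],[0,0,0.3]], jaw=[0,0,0,0,0,0,0,0])

```text
time_s: 22.55
eef_pos: [0.6126, 0.0136, 0.1855]
eef_rot: [-0.0, 0.514, 0.858, 0.0]
wrist_force: [-0.4, 0.2, -1.3]
opening: 0.381
grasp_force: 59.7
```

```bash
python3 -c "
from h import *
o=ctrl.get_obs();r=rot(o).inv();print('F tool',r.apply(o['wrist_force']),'M tool',r.apply(o['torque']),o['eef_pos'])
"
```

```text
F tool [ 0.35962713 -0.28623915  1.25506802] M tool [ 0.02040758 -0.00109765 -0.00956338] [0.61261881 0.01356408 0.18549249]
```

>>> send_rows(dr=[[0,0,0],[0,0,0],[0,0,0],[0,0,0],[0,0,0],[0,0,0],[0,0,0],[0,0,0]], xyz=[[0,0,0.03],[0,0,0.06],[0,0,0.09],[0,0,0.12],[0,0,0.15],[0,0,0.18],[0,0,0.18],[0,0,0.18]], jaw=[0,0,0,0,0,0,0,0])

```text
time_s: 23.55
eef_pos: [0.6126, 0.0136, 0.1837]
eef_rot: [-0.0, 0.514, 0.858, 0.0]
wrist_force: [0.2, 0.2, -1.2]
opening: 0.38
grasp_force: 59.7
```

```bash
python3 -c "
from h import *
o=ctrl.get_obs();r=rot(o).inv();print('F tool',r.apply(o['wrist_force']),'M tool',r.apply(o['torque']),o['eef_pos'])
"
```

```text
F tool [0.06068618 0.27328641 1.24730088] M tool [-0.03965057  0.01112966  0.00058138] [0.61261242 0.01359042 0.18369304]
```

Nearly home. A touch more, until the flange gives a reaction.

>>> send_rows(dr=[[0,0,0],[0,0,0],[0,0,0],[0,0,0],[0,0,0],[0,0,0],[0,0,0],[0,0,0]], xyz=[[0,0,0.02],[0,0,0.04],[0,0,0.06],[0,0,0.07],[0,0,0.07],[0,0,0.07],[0,0,0.07],[0,0,0.07]], jaw=[0,0,0,0,0,0,0,0])

```text
time_s: 24.55
eef_pos: [0.6128, 0.0135, 0.1835]
eef_rot: [0.0, 0.514, 0.858, 0.0]
wrist_force: [-1.9, -0.0, 5.3]
opening: 0.381
grasp_force: 60.1
```

The flange reaction appears at z 0.1835, which is the predicted home height. I release and retreat upward.

>>> send_rows(dr=[[0,0,0],[0,0,0],[0,0,0],[0,0,0],[0,0,0],[0,0,0],[0,0,0],[0,0,0]], xyz=[[0,0,-0.03],[0,0,-0.03],[0,0,-0.03],[0,0,-0.03],[0,0,-0.03],[0,0,-0.03],[0,0,-0.03],[0,0,-0.03]], jaw=[38,45,55,65,75,80,80,80])

```text
time_s: 25.55
eef_pos: [0.6126, 0.0136, 0.1833]
eef_rot: [-0.0, 0.514, 0.858, 0.0]
wrist_force: [0.8, 0.6, 0.1]
opening: 0.803
grasp_force: 0.0
```

>>> send_rows(dr=[[0,0,0],[0,0,0],[0,0,0],[0,0,0],[0,0,0],[0,0,0],[0,0,0],[0,0,0]], xyz=[[0,0,-0.5],[0,0,-1.5],[0,0,-3],[0,0,-5],[0,0,-8],[0,0,-11],[-2,0,-13],[-4,0,-13]], jaw=[80,80,80,80,80,80,80,80])

```text
time_s: 26.55
eef_pos: [0.6329, -0.0223, 0.3171]
eef_rot: [0.003, 0.514, 0.858, 0.001]
wrist_force: [-0.1, 1.0, -1.0]
opening: 0.801
grasp_force: 0.0
```

```bash
python3 -c "
from h import *
i=ctrl.camera('scene')[:,:,::-1];j=ctrl.camera('wrist')[:,:,::-1]
c=ctrl.calibration('scene');f=lambda z:((proj(c,[.6136,.015,z])-[270,130])*4).round()
print('hub top home',f(.199),'on key',f(.2115))
cv2.imwrite('pics/s7.png',np.hstack([cv2.resize(i[130:230,270:370],None,fx=4,fy=4,interpolation=cv2.INTER_CUBIC),j[:,130:530]]))
"
```

```text
hub top home [204. 212.] on key [203. 194.]
```

View pics/s7.png

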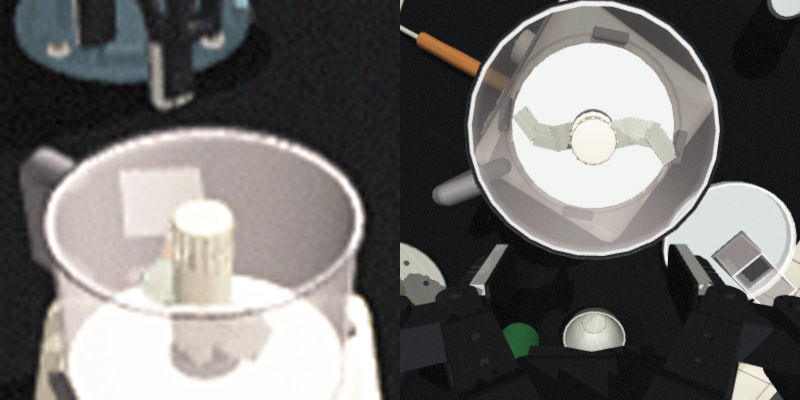

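The hub stands upright with its top centred at (203,215), which matches the home prediction (204,212). Nothing touches it, so I hand in.

```bash
python3 -c "
from bench import ctrl
print(ctrl.hand_in())"
```

```text
the job is handed in; nothing more can be done
None
```

The blade is keyed onto the spindle, sits home on the flange, and has been let go; I handed the job in at about 27 s, and no verdict was returned.

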